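# Turn the flat of a carrier disc against its alignment bar

### The arm

A 6-joint arm with a two-finger parallel gripper is mounted at the origin on a cart in front of the work surface, level with it; the furniture and walls round the work are solid. World frame = base frame: x ahead of the robot, y to its left, z up, the work surface at z = 0. Lengths are in m, angles in rad, forces in N, time in s.
With the tool pointing down it reaches from about 0.35 to 0.85 m from the base axis. Payload 8.1 kg.
Tool frame: the origin (TCP) lies midway between the tips of the shut fingers; the grasp point (between the pads) lies 19 mm behind it (robot.tcp_to_grasp is the distance from the TCP to the grasp point, in m); x points along the fingers, y is the direction in which the jaws open and shut, and the axes are right-handed (so a half turn about x gives the same grasp; the last joint's range is limited). The gripper opens to 93 mm and grips with 3 to 60 N. Pads are 15 mm wide; open, the fingers measure 128 mm over their backs; the gripper's body (75 mm by 188 mm) begins 65 mm behind the grasp point.
Start: joints at [1.216, 0.13, 1.488, -0, 1.523, -0.085], TCP at [0.16, 0.578, 0.219] pointing down, gripper open.
Joint ranges: [-2.96, 2.96], [-0.89, 2.26], [0.02, 2.5], [-1.34, 4.48], [0, 2.73], [-2.66, 2.66]. Speed limits (rad/s): [2.39, 2.39, 2.79, 3.14, 3.14, 3.14].

### API

Orientations are given as a rotation vector (axis times angle).
In Python, from plant import robot gives the robot as it stands.
- The arm moves only by the tool play_rows, never from a script. Its argument "plan" is a list of rows, each an object with "slide": the shift along the world's x, y, z as a fraction of full scale, a list of three; "roll": the turn about the world's z as a fraction of full scale; "fingers": the gripper command: -1 is shut, 1 is fully open, values between are in proportion. A call has 1 to 20 rows; each row shifts and turns the commanded pose from where the row before left it; what a row does not reach is not made up. Full scale, the value 1, is 30 mm for a shift and 8 degrees for a turn. A row lasts 1/8 s, in which the tool goes at most 62.5 mm and 10.7 degrees, less where a joint would pass 70% of its speed; a pose out of reach is approached as far as the arm can. A call with a number of a shift or a turn outside -1 to 1 is refused whole. A call with a gripper value outside its range is refused whole. The fingers move at their own pace and stop on an object; "squeeze" is the grip in N (left out, the last holds). Time passes only in rows, so rows that do not move let the fingers close. It gives the time, the measured TCP pose, the force and the opening at its end, in the units of the state.
- robot.read_state(): the state, without advancing time (a new reading comes with each control period).
- robot.read_camera(name): name is "scene" or "side" or "wrist"; returns the picture (384x512x3 uint8, red, green, blue); there is no depth.
- robot.get_calibration(name): a dict with "fx", "fy", "cx", "cy" (pixels), "R" (3x3) and "t" (3): a world point X has camera coordinates R X + t; the wrist camera has in their place "T_tool_cam" (4x4, takes a point from camera to tool coordinates, whose origin is the TCP and whose axes are the tool frame's). Camera axes: x right, y down, z forward; pixel columns grow to the right and rows downward; lengths in m; the calibration is good to about 2 mm. The wrist camera is an equidistant fisheye: a pixel r from the principal point sees the ray r / f radians off the axis. A picture is of the moment at which its call begins: read the wrist's pose just before it. get_calibration takes no time and is no camera call.
- robot.close_job(): hands the job in, once; it reports no verdict.
Trained networks look in the newest picture that a camera, given by its name, has taken for a name from the list of things; names that differ only in an ending like _2 or _b are one class to them, and where a whole thing is asked for, a point or a joint stands for the part that bears it (a point fixed in the world has none). Each returns a list of dicts, best first, with "p" (0 to 1); they miss things now and then, are a little off and sometimes report something else, mostly with a low value. They report only what shows in the picture. A call takes as long as a camera call.
- robot.boxes_of(camera, target): "extent" ([centre column, centre row, width, height] in pixels, round what is visible of it).
- robot.regions_of(camera, target): "region" (384x512 bool, what is visible of it) and "extent" ([centre column, centre row, width, height] in pixels, round what is visible of it).
- robot.mark_of(camera, target): "point" ([column, row] in pixels: a listed point, or the origin of a listed thing).
The state is a dict: "t": time; "q": joint angles; "dq": joint speeds; "joint_torque": joint torques, N m; "tool_pos": TCP position; "orientation": TCP orientation; "force": force on the tool from outside, world axes, zero at the start; "wrist_torque": the same for the moment, N m; "opening": finger opening in m.
Only numpy, scipy, OpenCV 4.12 (cv2) and the standard library are available. Lean on these libraries where they do the work, as an engineer would, in place of code of your own. Each camera call takes 0.05 s, during which the arm holds its last target.

### The job

Turn the flat-edged copper disc on the aligner (a fingertip pushing its black stud will do) until its flat lies flush against the yellow alignment bar, then let go. Leave the round aluminium disc on the turntable beside it as it is.

Things in the scene. Friction and masses are not known exactly. Their poses are not given: they have to be found in the camera images.
- aligner: Fixed stand (left or right of the turntable): grey base 162x124x10 mm, copper disc on a spindle, yellow bar along y (90 mm long, 12 wide, top 24 mm up) sprung at 4-6 N against the disc's edge, guide block behind it (26 mm high). Origin: on the disc's axis at desk height; z up; +x runs square to the bar, towards it. Bar face: x = 50 mm on the round edge, 43 mm on the flat.
- aligner_disc (a joint): Angle of the copper disc (100 mm diameter, z 13-23 mm above the desk, one 50 mm flat marked by a white line from the hub), rad, counter-clockwise from above; 0 = flat flush on the bar. Starts at +0.8 to +1.4, so turn it clockwise. 1-3 N at the stud turn it. Within about 0.3 rad of 0 the sprung bar snaps it home and holds it; farther off it stays as left. It only turns, and cannot be lifted.
- stud (a point): Stud of the copper disc: upright black peg, 14 mm diameter, from 23 to 41 mm above the desk, 32 mm from the disc's axis, straight opposite the middle of the flat. The point is on the peg's axis, 32 mm above the desk. With the flat on the bar the stud stands at the aligner's -x side. Nothing else on the aligner is higher than 28 mm.
- round_stud (a point): The like black stud on the round aluminium disc of the neighbouring turntable (grey base 116x116 mm; no bar, no flat; disc 100 mm, z 13-23 mm above the desk). The point is on the peg's axis, 32 mm above the desk, 32 mm from that disc's axis. That disc is to be left alone.

How it is judged:
At the end, for the whole second after the job is handed in: The flat of the copper disc lies against the yellow bar (disc within 0.18 rad, about 10 degrees, of aligned) and the disc is at rest (value of joint aligner_disc between -0.18 and 0.18 rad and velocity of joint aligner_disc between -0.1 and 0.1 rad/s); the robot touches nothing.
It fails at once if the round disc on the turntable is turned or its stud moved by more than 12 mm (distance of round_stud from where it was at the start of the episode above 0.012 m).
It also fails if it takes over 40 s, if anything falls off the work surface, if the arm or the gripper's body presses on something with over 40 N, if the wrist force passes 120 N, or if a joint passes its speed limit or range.

## Working session

There is one attempt and no reset: what is moved stays moved. The work goes in short steps, Python scripts to look and compute and a tool call to move; the robot and the scene stay as the last step left them, time stands still between calls to the robot, and variables do not carry over. Pictures are saved under pics/ and viewed, and the job is handed in when it is done.

Besides the shell and the picture viewer there is one more tool, called after "Call:" as a command line: name --argument value ..., lists and objects as JSON in quotes. play_rows: Moves the arm, as the interface text tells. Its arguments: {"type":"object","properties":{"plan":{"type":"array","items":{"type":"object","properties":{"slide":{"type":"array","items":{"type":"number","minimum":-1,"maximum":1}},"roll":{"type":"number","minimum":-1,"maximum":1},"fingers":{"type":"number"}}}},"squeeze":{"type":"number"}},"required":["plan"]}

```bash
mkdir -p pics
python3 - <<'E'
from plant import robot
import cv2
s=robot.read_state();print(s['t'],s['tool_pos'],s['orientation'],s['opening'])
for c in ['scene','side']:
    im=robot.read_camera(c);cv2.imwrite(f'pics/{c}0.png',im[:,:,::-1])
    k=robot.get_calibration(c);print(c,k)
    for t in ['aligner','stud','round_stud']:
        print(t,[(m['point'],m['p']) for m in robot.mark_of(c,t)])
E
```

```text
0.0 [0.15972634 0.57775547 0.217597  ] [ 0.21041449  1.56078542 -0.21322883] 0.09340034125852907
scene {'fx': 463.70505704377894, 'fy': 463.70505704377894, 'cx': 260.15341729718307, 'cy': 187.61217098243267, 'R': array([[ 0.8041215 , -0.59433455, -0.01245244],
       [-0.42447139, -0.55938308, -0.71197936],
       [ 0.41618825,  0.57780362, -0.70208997]]), 't': array([-0.25272734,  0.37738538,  0.56632632])}
aligner [([322.7, 256.2], 0.79)]
stud [([339.0, 256.2], 0.92)]
round_stud [([229.4, 175.8], 0.6)]
side {'fx': 381.50970751606405, 'fy': 381.50970751606405, 'cx': 251.56956653442887, 'cy': 190.51168841725053, 'R': array([[ 0.98314341, -0.18205047,  0.01693122],
       [-0.10061605, -0.61602651, -0.78127316],
       [ 0.15266122,  0.76640001, -0.6239596 ]]), 't': array([-0.44890992,  0.23355827,  0.63024279])}
aligner [([267.7, 260.8], 0.62)]
stud [([272.3, 262.7], 0.68)]
round_stud [([233.7, 175.9], 0.94)]
```

View pics/scene0.png

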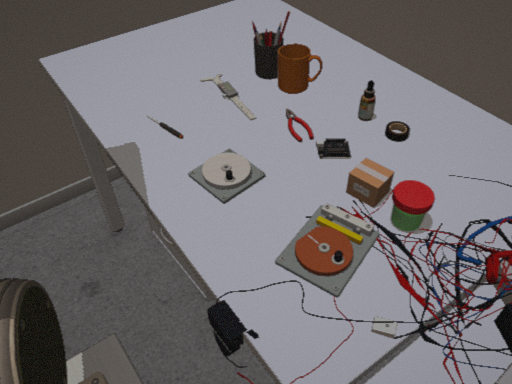

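View pics/side0.png

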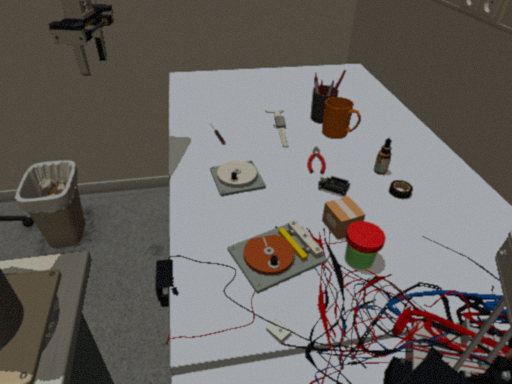

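```bash
cat > h.py <<'E'
import numpy as np
from plant import robot
def w(c,uv,z):
    k=robot.get_calibration(c);R=k['R'];t=k['t']
    d=R.T@np.array([(uv[0]-k['cx'])/k['fx'],(uv[1]-k['cy'])/k['fy'],1]);o=-R.T@t
    return o+d*(z-o[2])/d[2]
def px(c,X):
    k=robot.get_calibration(c);p=k['R']@np.array(X)+k['t']
    return [k['fx']*p[0]/p[2]+k['cx'],k['fy']*p[1]/p[2]+k['cy']]
E
python3 - <<'E'
from h import *
for c,a,s,r in [('scene',(322.7,256.2),(339,256.2),(229.4,175.8)),('side',(267.7,260.8),(272.3,262.7),(233.7,175.9))]:
    print(c,w(c,a,0),w(c,s,.032),w(c,r,.032))
E
```

```text
scene [0.50627966 0.07373995 0.        ] [0.50985576 0.0408666  0.032     ] [0.47295655 0.31710106 0.032     ]
side [0.50221425 0.06971237 0.        ] [0.50240171 0.03681854 0.032     ] [0.47101382 0.31924614 0.032     ]
```

Run:
```python
from h import *
import cv2
for c,b in [('scene',(270,195,120,100)),('side',(220,215,120,80))]:
    im=cv2.imread(f'pics/{c}0.png')
    x,y,ww,hh=b
    cv2.imwrite(f'pics/{c}_zoom.png',cv2.resize(im[y:y+hh,x:x+ww],None,fx=5,fy=5,interpolation=cv2.INTER_CUBIC))
    robot.read_camera(c)
    for z,lo,hi in [(.023,(0,120,80),(18,255,255)),(.024,(22,140,120),(35,255,255))]:
        hsv=cv2.cvtColor(im[y:y+hh,x:x+ww],cv2.COLOR_BGR2HSV)
        m=cv2.inRange(hsv,lo,hi)
        n,l,st,ce=cv2.connectedComponentsWithStats(m)
        i=1+np.argmax(st[1:,4]); v,u=np.where(l==i)
        cs,_=cv2.findContours((l==i).astype(np.uint8),0,1)
        P=np.array([w(c,(p[0]+x,p[1]+y),z)[:2] for p in max(cs,key=len).reshape(-1,2)],np.float32)*1000
        print(c,z,st[i],cv2.minEnclosingCircle(P),cv2.minAreaRect(P))
    r=robot.regions_of(c,'aligner_disc'); print([(q['p'],q['extent']) for q in r])
```

```text
scene 0.023 [  25   31   58   47 1762] ((506.097900390625, 74.20429992675781), 50.639259338378906) ((506.1836242675781, 70.41026306152344), (100.54305267333984, 92.31367492675781), 4.167362213134766)
scene 0.024 [ 47  21  46  25 245] ((556.974365234375, 90.76850891113281), 44.253021240234375) ((558.4830322265625, 91.27521514892578), (11.847033500671387, 88.50292205810547), 18.565767288208008)
[(0.58, [325.4, 249.9, 59.1, 48.0])]
side 0.023 [  24   20   51   37 1290] ((503.6431579589844, 73.35685729980469), 50.71986389160156) ((504.5726623535156, 71.5474624633789), (93.85079193115234, 98.69719696044922), 80.39736938476562)
side 0.024 [ 59  13  28  30 190] ((553.7787475585938, 90.0755615234375), 44.41380310058594) ((555.9200439453125, 90.79243469238281), (12.03402328491211, 88.75579071044922), 18.50939178466797)
[(0.87, [267.1, 255.4, 49.2, 39.8])]
```

View pics/scene_zoom.png

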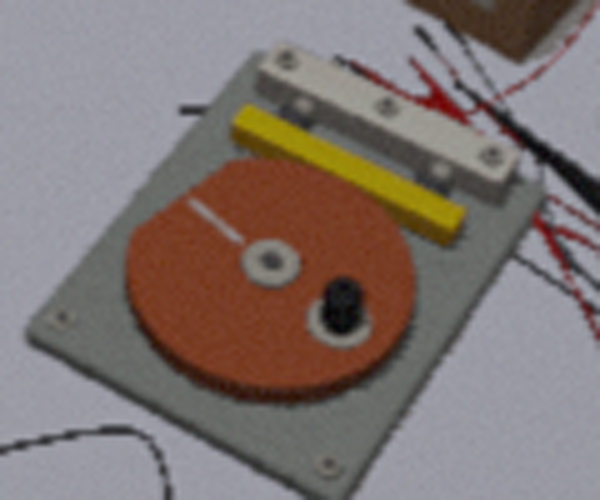

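View pics/side_zoom.png

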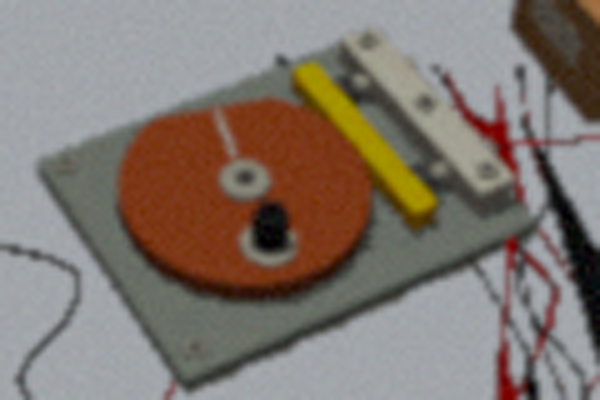

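Run:
```python
from h import *
import cv2
s=robot.read_state();R=cv2.Rodrigues(np.array(s['orientation']))[0];print(s['t'],R.round(3))
y=R[:,1];print(np.degrees(np.arctan2(y[1],y[0])))
for c,h,st in [('scene',(271,262),(344,305)),('side',(246,179),(270,230))]:
    o=(270,195) if c=='scene' else (220,215)
    H=w(c,(h[0]/5+o[0],h[1]/5+o[1]),.025);S=w(c,(st[0]/5+o[0],st[1]/5+o[1]),.032);d=S-H
    print(c,H,S,np.degrees(np.arctan2(d[1],d[0])),np.hypot(*d[:2]))
```

```text
0.6 [[-0.     0.267  0.964]
 [ 0.     0.964 -0.267]
 [-1.     0.    -0.   ]]
74.54359773451415
scene [0.50672422 0.07343368 0.025     ] [0.50987559 0.04137333 0.032     ] -84.38614107422401 0.03221486012516979
side [0.50486995 0.07314685 0.025     ] [0.50649162 0.04032951 0.032     ] -87.17104290980764 0.03285738469700039
```

Call:
play_rows --plan '[{"slide":[0.62,-0.92,0],"roll":-0.115,"fingers":-1},{"slide":[0.62,-0.92,0],"roll":-0.115,"fingers":-1},{"slide":[0.62,-0.92,0],"roll":-0.115,"fingers":-1},{"slide":[0.62,-0.92,0],"roll":-0.115,"fingers":-1},{"slide":[0.62,-0.92,0],"roll":-0.115,"fingers":-1},{"slide":[0.62,-0.92,0],"roll":-0.115,"fingers":-1},{"slide":[0.62,-0.92,0],"roll":-0.115,"fingers":-1},{"slide":[0.62,-0.92,0],"roll":-0.115,"fingers":-1},{"slide":[0.62,-0.92,0],"roll":-0.115,"fingers":-1},{"slide":[0.62,-0.92,0],"roll":-0.115,"fingers":-1},{"slide":[0.62,-0.92,0],"roll":-0.115,"fingers":-1},{"slide":[0.62,-0.92,0],"roll":-0.115,"fingers":-1},{"slide":[0.62,-0.92,0],"roll":-0.115,"fingers":-1},{"slide":[0.62,-0.92,0],"roll":-0.115,"fingers":-1},{"slide":[0.62,-0.92,0],"roll":-0.115,"fingers":-1},{"slide":[0.62,-0.92,0],"roll":-0.115,"fingers":-1},{"slide":[0.62,-0.92,0],"roll":-0.115,"fingers":-1},{"slide":[0.62,-0.92,0],"roll":-0.115,"fingers":-1},{"slide":[0.62,-0.92,0],"roll":-0.115,"fingers":-1},{"slide":[0,0,0],"roll":-0.115,"fingers":-1}]' --squeeze 10

```text
t: 3.1
tool_pos: [0.514, 0.0523, 0.2185]
orientation: [0.465, 1.52, -0.466]
force: [0.6, -0.1, 1.0]
opening: 0.0006
```

Call:
play_rows --plan '[{"slide":[0.57,-0.9,0],"fingers":-1},{"slide":[0,0,-0.8],"fingers":-1},{"slide":[0,0,-1],"fingers":-1},{"slide":[0,0,-1],"fingers":-1},{"slide":[0,0,-1],"fingers":-1},{"slide":[0,0,-0.8],"fingers":-1},{"slide":[0,0,0],"fingers":-1}]'

```text
$.plan[0]: bad value
```

Run:
```python
from h import *
import cv2
s=robot.read_state();print(s['t'],s['tool_pos'],s['force'])
for c,b in [('scene',(230,155,200,150)),('side',(180,180,200,130))]:
    im=robot.read_camera(c)[:,:,::-1].copy();x,y,ww,hh=b
    cv2.imwrite(f'pics/{c}_1.png',cv2.resize(im[y:y+hh,x:x+ww],None,fx=3.5,fy=3.5,interpolation=cv2.INTER_CUBIC))
    p=px(c,s['tool_pos']);print(c,[(p[0]-x)*3.5,(p[1]-y)*3.5])
```

```text
3.1 [0.51400435 0.05226888 0.21854872] [ 0.55846635 -0.09807807  1.02498391]
scene [np.float64(418.78249626631737), np.float64(50.817440971728644)]
side [np.float64(360.8537116355328), np.float64(-9.224324007279009)]
```

View pics/scene_1.png

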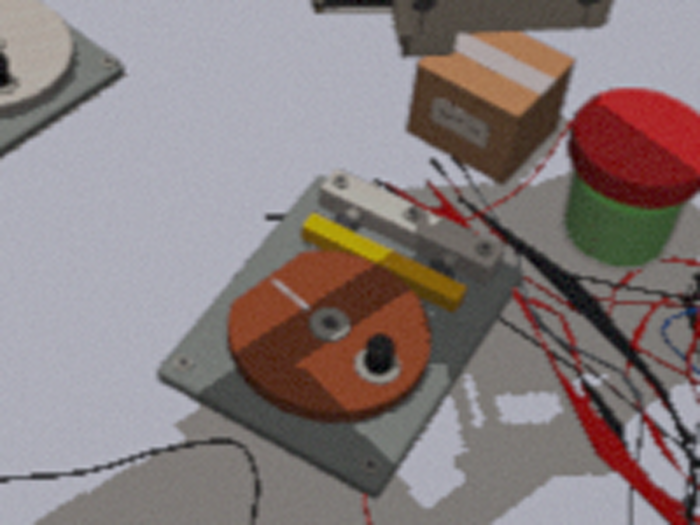

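View pics/side_1.png

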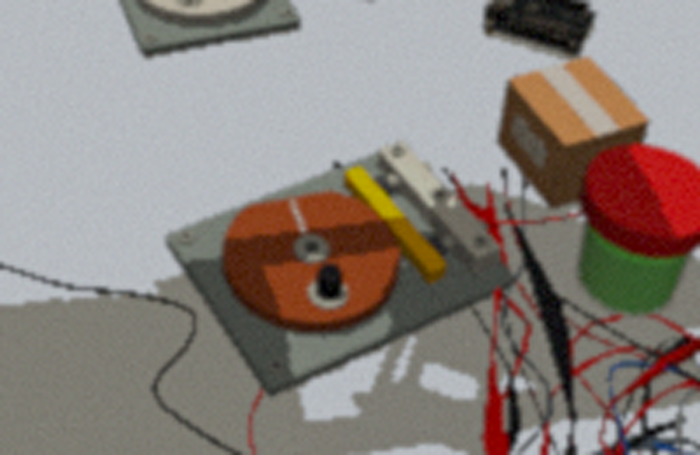

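Run:
```python
from h import *
for n,a,b in [('jar base front',(620/3.5+230,262/3.5+155),(635/3.5+180,310/3.5+180)),('box base near',(500/3.5+230,180/3.5+155),(560/3.5+180,205/3.5+180))]:
    print(n,w('scene',a,0),w('side',b,0))
for z in (.05,.06,.07,.08): print(z,w('scene',(640/3.5+230,140/3.5+155),z),w('side',(640/3.5+180,195/3.5+180),z),'box',w('scene',(510/3.5+230,98/3.5+155),z),w('side',(560/3.5+180,115/3.5+180),z))
```

```text
jar base front [0.67173999 0.02481471 0.        ] [0.6795418  0.01941825 0.        ]
box base near [0.66474385 0.1046853  0.        ] [0.66730589 0.10411621 0.        ]
0.05 [0.70386741 0.05255842 0.05      ] [0.68904979 0.05903072 0.05      ] box [0.67297277 0.1159575  0.05      ] [0.6687347 0.1303388 0.05     ]
0.06 [0.69447089 0.04735769 0.06      ] [0.68304174 0.05003246 0.06      ] box [0.66408011 0.10972279 0.06      ] [0.66310757 0.12000347 0.06      ]
0.07 [0.68507437 0.04215697 0.07      ] [0.67703369 0.04103419 0.07      ] box [0.65518745 0.10348808 0.07      ] [0.65748044 0.10966815 0.07      ]
0.08 [0.67567784 0.03695624 0.08      ] [0.67102565 0.03203593 0.08      ] box [0.64629479 0.09725338 0.08      ] [0.65185331 0.09933282 0.08      ]
```

Call:
play_rows --plan '[{"slide":[0.57,-0.9,0],"roll":0,"fingers":-1},{"slide":[0,0,-0.8],"roll":0,"fingers":-1},{"slide":[0,0,-1],"roll":0,"fingers":-1},{"slide":[0,0,-1],"roll":0,"fingers":-1},{"slide":[0,0,-1],"roll":0,"fingers":-1},{"slide":[0,0,-0.8],"roll":0,"fingers":-1},{"slide":[0,0,0],"roll":0,"fingers":-1},{"slide":[0,0,0],"roll":0,"fingers":-1}]'

```text
t: 4.2
tool_pos: [0.5308, 0.0276, 0.0819]
orientation: [0.462, 1.52, -0.462]
force: [0.5, 0.2, 1.4]
opening: 0.0002
```

```bash
cat > look.py <<'E'
import sys
from h import *
import cv2
n=sys.argv[1]
s=robot.read_state();print(s['t'],s['tool_pos'],s['force'])
for c,b in [('scene',(230,155,200,150)),('side',(180,180,200,130))]:
    im=robot.read_camera(c)[:,:,::-1].copy();x,y,ww,hh=b
    cv2.imwrite(f'pics/{c}_{n}.png',cv2.resize(im[y:y+hh,x:x+ww],None,fx=3.5,fy=3.5,interpolation=cv2.INTER_CUBIC))
    p=px(c,s['tool_pos']);print(c,[(p[0]-x)*3.5,(p[1]-y)*3.5])
E
python3 look.py 2
```

```text
4.2 [0.53084982 0.02756744 0.08185141] [0.52948592 0.17534033 1.39956989]
scene [np.float64(446.6548855375196), np.float64(284.67784643793544)]
side [np.float64(386.4224202206552), np.float64(231.23327422017528)]
```

View pics/scene_2.png

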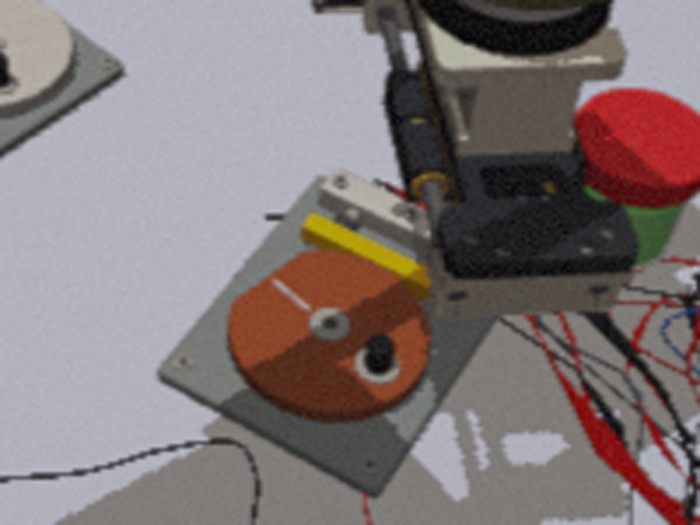

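View pics/side_2.png

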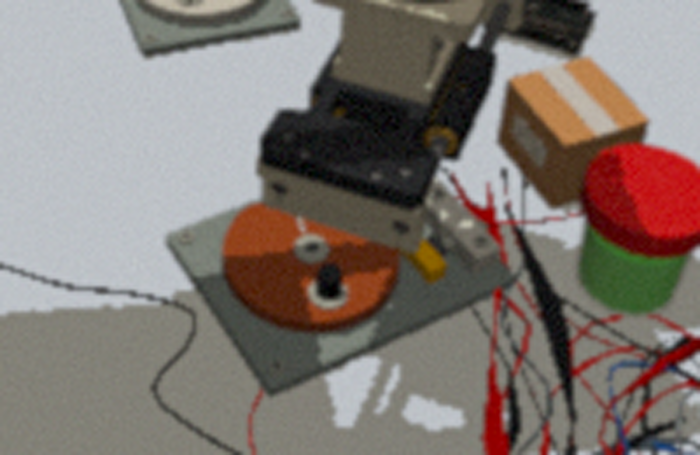

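Run:
```python
from h import *
import cv2
s=robot.read_state();R=cv2.Rodrigues(np.array(s['orientation']))[0];p=np.array(s['tool_pos'])
print(R.round(2))
for c,x,y in [('scene',230,155),('side',180,180)]:
    im=cv2.imread(f'pics/{c}_2.png')
    for pts,col in [([(-.084,a*.094,b*.0375) for a,b in [(-1,-1),(1,-1),(1,1),(-1,1)]],(0,255,0)),([(d,a*.0175,b*.0075) for d in(0,-.08) for a,b in [(-1,-1),(1,-1),(1,1),(-1,1)]],(255,0,255))]:
        q=np.array([px(c,p+R@np.array(t)) for t in pts]);q=((q-[x,y])*3.5).astype(int)
        for i in range(0,len(q),4): cv2.polylines(im,[q[i:i+4]],True,col,1)
    cv2.imwrite(f'pics/{c}_2b.png',im)
    k=robot.get_calibration(c);print(-k['R'].T@k['t'])
im=robot.read_camera('wrist');cv2.imwrite('pics/wrist2.png',im[:,:,::-1])
```

```text
[[ 0.    0.56  0.83]
 [-0.    0.83 -0.56]
 [-1.    0.    0.  ]]
[ 0.12771443 -0.26632699  0.66315556]
[ 0.36862891 -0.42086425  0.58331944]
```

View pics/side_2b.png

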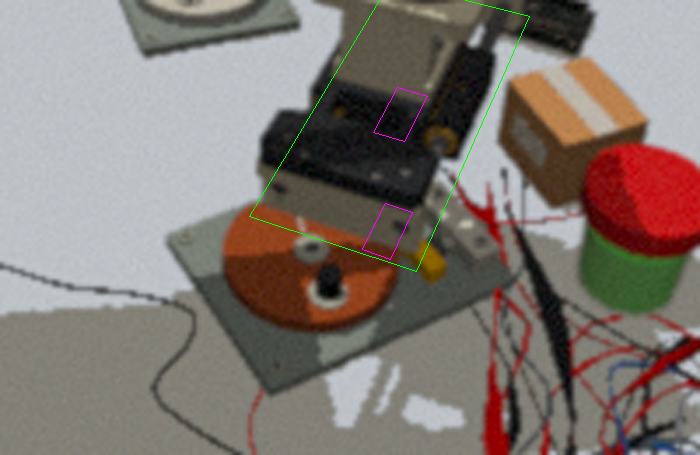

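View pics/wrist2.png

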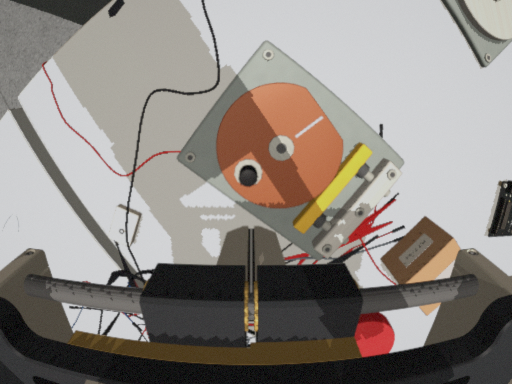

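Call:
play_rows --plan '[{"slide":[0,0,-1],"roll":0,"fingers":-1},{"slide":[0,0,-0.62],"roll":0,"fingers":-1},{"slide":[0,0,0],"roll":0,"fingers":-1},{"slide":[-0.18,0.1,0],"roll":0,"fingers":-1},{"slide":[-0.18,0.1,0],"roll":0,"fingers":-1},{"slide":[-0.25,0.02,0],"roll":0,"fingers":-1},{"slide":[-0.26,0.08,0],"roll":0,"fingers":-1},{"slide":[0,0,0],"roll":0,"fingers":-1}]'

```text
t: 5.35
tool_pos: [0.5043, 0.0359, 0.0328]
orientation: [0.463, 1.52, -0.463]
force: [0.4, -0.8, 0.4]
opening: 0.0004
```

```bash
python3 look.py 3
python3 - <<'E'
from h import *
import cv2
im=robot.read_camera('wrist');cv2.imwrite('pics/wrist3.png',im[:,:,::-1])
E
```

```text
5.35 [0.50430033 0.03586843 0.03279439] [ 0.43817521 -0.77406992  0.35629857]
scene [np.float64(380.3937582869146), np.float64(365.60838381963896)]
side [np.float64(326.982970825908), np.float64(289.3571903586867)]
```

View pics/wrist3.png

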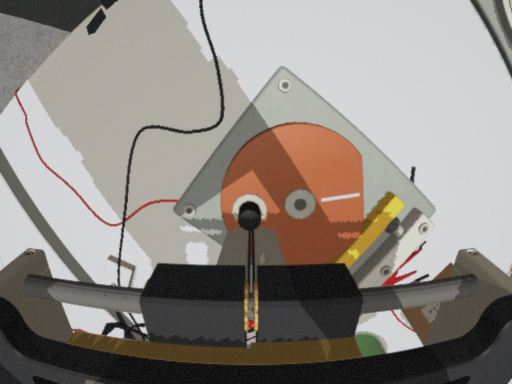

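View pics/scene_3.png

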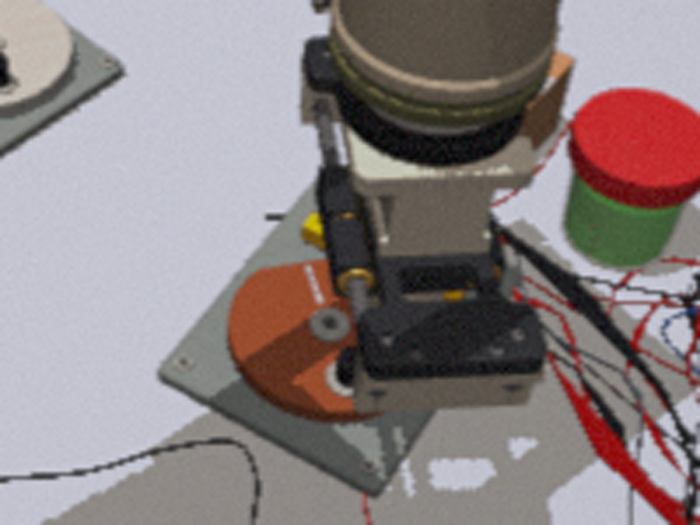

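Wrist view: the finger tip is on the stud at (249,215). The white line has turned about 30° towards the bar, so I'll continue along the arc.

Call:
play_rows --plan '[{"slide":[-0.24,0.15,0],"roll":0,"fingers":-1},{"slide":[-0.19,0.2,0],"roll":0,"fingers":-1},{"slide":[-0.09,0.16,0],"roll":0,"fingers":-1},{"slide":[-0.03,0.08,0],"roll":0,"fingers":-1},{"slide":[0,0,0],"roll":0,"fingers":-1}]'

```text
t: 6.12
tool_pos: [0.4877, 0.0539, 0.032]
orientation: [0.463, 1.521, -0.462]
force: [-0.2, 0.4, -0.0]
opening: 0.0005
```

Run:
```python
from h import *
import cv2
s=robot.read_state();print(s['t'],s['tool_pos'],s['force'])
im=robot.read_camera('wrist');cv2.imwrite('pics/wrist4.png',im[:,:,::-1])
```

```text
6.125 [0.48773463 0.0539388  0.032016  ] [-0.22690899  0.41723756 -0.01249895]
```

View pics/wrist4.png

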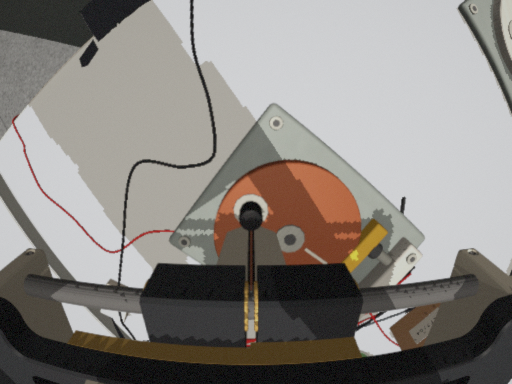

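The white line now points at the bar and there is no force on the tool. I'll back off, lift and move clear.

Call:
play_rows --plan '[{"slide":[0.3,-0.2,0],"roll":0,"fingers":-1},{"slide":[0,0,0.5],"roll":0,"fingers":-1},{"slide":[0,0,1],"roll":0,"fingers":-1},{"slide":[0,0,1],"roll":0,"fingers":-1},{"slide":[0,0,1],"roll":0,"fingers":-1},{"slide":[0,0,1],"roll":0,"fingers":-1},{"slide":[-0.6,0.8,1],"roll":0,"fingers":-1},{"slide":[-0.6,0.9,0],"roll":0,"fingers":-1},{"slide":[-0.6,0.9,0],"roll":0,"fingers":-1},{"slide":[-0.6,0.9,0],"roll":0,"fingers":-1},{"slide":[-0.6,0.9,0],"roll":0,"fingers":-1},{"slide":[0,0,0],"roll":0,"fingers":-1},{"slide":[0,0,0],"roll":0,"fingers":-1}]'

```text
t: 7.8
tool_pos: [0.4073, 0.1793, 0.1978]
orientation: [0.463, 1.52, -0.462]
force: [0.3, -0.2, -0.2]
opening: 0.0007
```

```bash
python3 look.py 5
python3 - <<'E'
from h import *
for c in ['scene','side']:
    m=robot.mark_of(c,'stud');r=robot.mark_of(c,'round_stud')
    for q in m[:1]: print(c,q['p'],w(c,q['point'],.032))
    for q in r[:1]: print(c,'round',q['p'],w(c,q['point'],.032))
E
```

```text
7.8 [0.40731794 0.17930034 0.1978135 ] [ 0.3351274  -0.2207682  -0.15899684]
scene [np.float64(26.256640389664597), np.float64(29.24610078454458)]
side [np.float64(103.5270440134183), np.float64(-100.10839444321873)]
scene 0.64 [0.47469007 0.06372777 0.032     ]
scene round 0.87 [0.47502165 0.31553187 0.032     ]
side 0.82 [0.47632915 0.06992231 0.032     ]
side round 0.71 [0.47131149 0.32627909 0.032     ]
```

View pics/scene_5.png

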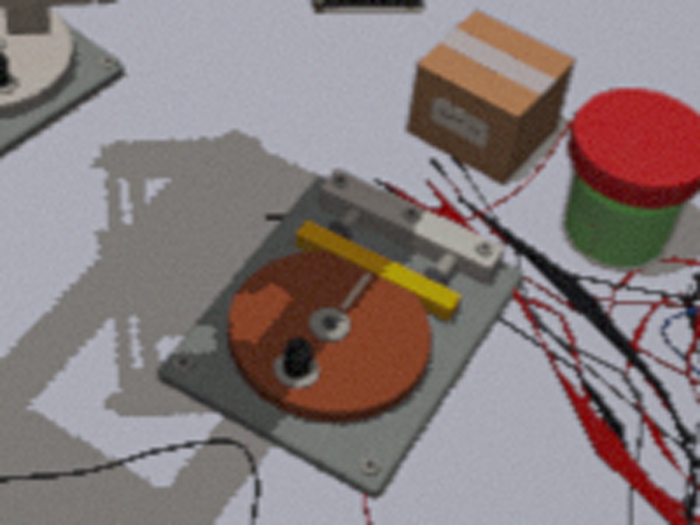

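View pics/side_5.png

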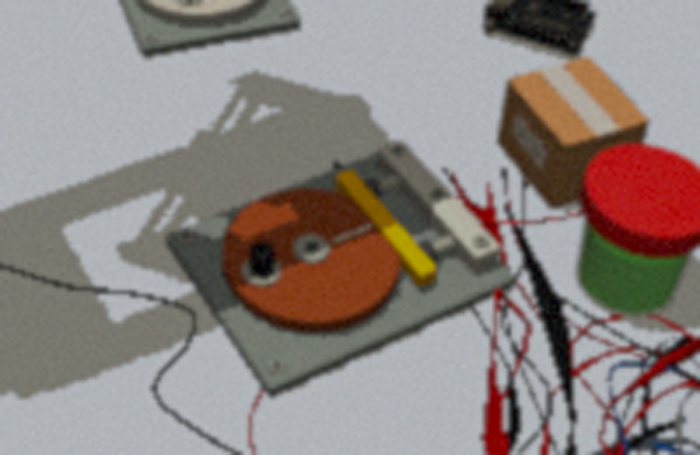

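Run:
```python
from h import *
for c,o,h,e,st in [('scene',(230,155),(330,322),(370,273),(297,357)),('side',(180,180),(311,247),(372,226),(262,259))]:
    f=lambda p,z:w(c,(p[0]/3.5+o[0],p[1]/3.5+o[1]),z)
    d=f(e,.023)-f(h,.025);g=f(h,.025)-f(st,.032)
    print(c,np.degrees(np.arctan2(d[1],d[0])),np.degrees(np.arctan2(g[1],g[0])),f(st,.032))
robot.close_job()
```

```text
scene 17.62428144379586 17.84356345415668 [0.47639286 0.06400362 0.032     ]
side 16.877745303359095 18.917214578617372 [0.47422949 0.06352714 0.032     ]
the job is handed in; nothing more can be done
```

I turned the copper disc about 75° clockwise by pushing its stud with the shut fingertips. It is now flat against the yellow bar, and I backed off, lifted clear and handed the job in at about 8 s. The hand-in reports no verdict.

- **Alignment:** the white line and the hub-to-stud direction read 17–19° in both cameras. The bar's direction measured at the start was 18.5°, so the disc is aligned to within about 2°. The limit is 10°. The last pictures show the bar sitting on the flat.
- **Release:** the gripper is about 0.2 m up and clear of everything. The force readings are near zero.
- **Round disc:** the arm never came near it. The scene camera puts its stud within 3 mm of where it started. The side camera's network gave a 7 mm difference for that stud, and a similar error on the copper stud. Measuring the copper stud by hand in the same picture did not show that error, so I took it as network noise. I did not measure the round stud by hand.

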